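# Change the console's battery pack for the spare of the same size

## Task

The battery pack in the small treatment console is spent: slide its battery cover open, take the spent pack out and lay it in the charger's trough, then pick from the loose spare packs the one that is exactly the same size as the spent one, lay it flat in the console's battery bay and slide the cover fully shut. Set packs down rather than dropping them, and leave the other spares and everything else on the worktop where they are.

Things in the scene. Friction and masses are not known exactly. Their poses are not given: they have to be found in the camera images.
- console: white treatment console, fixed, 222 mm long (x, away from the user), 128 wide (y), 61 high; panel with dark screen at its -x end. Origin: on the worktop under the middle. Battery compartment 94 x 107 mm, open above when the cover is back, at x = -66 to +28 mm; its shoulder is 30 mm above the worktop, the bay sunk in its middle.
- bay (a point): centre of the floor of the battery bay, 10 mm above the worktop; a seated pack's origin lies here, its length along the console's x. The bay is a rectangular well 88 mm (x) x 46 mm (y), 20 mm deep below the shoulder, its mouth bevelled 3 mm. Axes as the console's.
- cover_plate (a joint): sliding battery cover, m: 0 = fully shut, 0.105 = fully open; it slides along the console's +x (away from the control panel), stays where it is left and moves with about 2 N. Plate 98 x 114 x 4 mm, its top 56 mm above the worktop and its underside 52 mm. It starts shut or a few mm ajar.
- cover_grip (a point): top centre of the grey finger grip on the cover, 71 mm above the worktop; the grip is a block 16 mm (console x) by 36 mm (y), 15 mm high. It moves with the cover. Axes as the console's.
- pack_old: the spent battery pack, in the bay under the cover at the start: body 80 long x 40 wide x 24 mm high. On top, along its length, a grip fin 44 mm long, 10 mm thick, standing 14 mm above the body. Origin: centre of the underside; x along the length, z up. Grey plastic, same at both ends: it may go in either way round.
- pack_1: loose spare pack, body 80 long x 40 wide x 24 mm high. On top, along its length, a grip fin 44 mm long, 10 mm thick, standing 14 mm above the body. Origin: centre of the underside; x along the length, z up. Grey plastic, same at both ends: it may go in either way round.
- pack_2: loose spare pack, body 64 long x 40 wide x 24 mm high (shorter); otherwise like the others, with the same grip fin. Origin: centre of the underside.
- pack_3: loose spare pack, body 98 long x 40 wide x 24 mm high (longer); otherwise like the others, with the same grip fin. Origin: centre of the underside.
- pack_4: loose spare pack, body 80 long x 40 wide x 36 mm high (thicker: the cover cannot close over it); otherwise like the others, with the same grip fin. Origin: centre of the underside.
- charger: white desk charger, fixed to the worktop, 124 (x) x 60 (y) x 16 mm high, with one open trough on top and a black cord at its far end. Origin: on the worktop under the middle.
- charger_bed (a point): centre of the floor of the charger's trough, 8 mm above the worktop; the trough is 106 (x) x 50 mm (y), its rim 8 mm above its floor. A pack lies in it with its length along x. Axes as the charger's.
- electrode: loose bystander: metal electrode head standing on the worktop, disc 45 mm across and 12 mm high with a 16 mm stem up to 46 mm. Origin: centre of the underside.

How it is judged:
On the way, in this order (a step that is already met when the one before it is completed fails the run):
1. the battery cover is slid open (value of joint cover_plate above 0.08 m), for 0.1 s.
2. the spent pack is out of the bay (horizontal distance between pack_old and bay above 0.09 m), for 0.1 s.
3. the spare of the same size lies flat in the bay (x of pack_1 in the frame of bay between -0.007 and 0.007 m and y of pack_1 in the frame of bay between -0.007 and 0.007 m and z of pack_1 in the frame of bay between -0.004 and 0.004 m and angle between pack_1's own z axis and vertical below 0.06 rad and angle between the x axis of pack_1 and the x axis of bay, either way round below 0.12 rad), for 0.1 s.
At the end, for the whole second after the job is handed in: The 80 x 40 x 24 mm spare lies flat in the battery bay (within 7 mm of its middle, 4 mm of its floor), the cover is fully shut over it (within 4 mm), and the spent pack lies flat on the floor of the charger's trough, both packs at rest (all of step 3 and x of pack_old in the frame of charger_bed between -0.018 and 0.018 m and y of pack_old in the frame of charger_bed between -0.01 and 0.01 m and z of pack_old in the frame of charger_bed between -0.004 and 0.004 m and angle between pack_old's own z axis and vertical below 0.06 rad and linear speed of each of pack_1, pack_old below 0.02 m/s and value of joint cover_plate below 0.004 m); the robot touches nothing.
It fails at once if another spare pack is moved by more than 30 mm (distance of any of pack_2, pack_3, pack_4 from where it was at the start of the episode above 0.03 m).
It fails at once if the electrode head is moved by more than 30 mm or knocked over (distance of electrode from where it was at the start of the episode above 0.03 m or angle between electrode's own z axis and vertical above 0.5 rad).
It fails at once if a pack is dropped: it falls freely at more than 0.8 m/s (from more than about 30 mm) ((contact force between the fingers and pack_1 below 0.05 N and contact force between pack_1 and anything else below 0.05 N and linear speed of pack_1 above 0.8 m/s) or (contact force between the fingers and pack_old below 0.05 N and contact force between pack_old and anything else below 0.05 N and linear speed of pack_old above 0.8 m/s)).
It also fails if it takes over 72 s, if anything falls off the work surface, if the arm or the gripper's body presses on something with over 40 N, if the wrist force passes 120 N, or if a joint passes its speed limit or range.

## Robot

A 6-joint arm with a two-finger parallel gripper is mounted at the origin on a cart in front of the work surface, level with it; the furniture and walls round the work are solid. World frame = base frame: x ahead of the robot, y to its left, z up, the work surface at z = 0. Lengths are in m, angles in rad, forces in N, time in s.
With the tool pointing down it reaches from about 0.25 to 0.725 m from the base axis. Payload 4 kg.
Tool frame: the origin (TCP) lies on the centre line of the jaws, within the pads' length; the fingertips stand 22 mm ahead of it and the grasp point (between the pads) lies 3 mm ahead of it (bot.tip_reach is the distance from the TCP to the fingertips, in m); z points along the fingers, y is the line along which they close (so a half turn about z gives the same grasp; the last joint's range is limited). The gripper opens to 85 mm and grips with 20 to 120 N. Pads are 22 mm wide; open, the fingers measure 114 mm over their backs; the gripper's body (76 mm by 85 mm) begins 54 mm behind the grasp point. The pads swing forward as they close: fully open they stand 13 mm farther back than shut.
Start: joints at [-1.109, 0.241, 0.005, 1.335, 0, 1.571], TCP at [0.223, -0.448, 0.253] pointing down, gripper open.
Joint ranges: [-2.72, 2.72], [-1.05, 1.87], [-1.09, 1.28], [-1.99, 2.15], [-1.42, 1.44], [-3.14, 3.14]. Speed limits (rad/s): [2.79, 2.79, 3.14, 3.14, 3.14, 3.14].

## Interface

Orientations are given as a unit quaternion [x, y, z, w].
In Python, from workcell import bot gives the robot as it stands. The module is installed in compiled form; this text tells all that it offers.
- The arm moves only by the tool apply_moves, never from a script. Its argument "commands" is a list of rows, each a list of 4 numbers: the shift along the tool's x, y, z scaled (see below), then the turn about the tool's z scaled (see below). In form: [[tx, ty, tz, roll], ...]. A call has exactly 5 rows; each row shifts and turns the commanded pose from where the row before left it, along the tool's axes as they then stand; what a row does not reach is not made up. The controller multiplies each number of a shift by 20 mm and each number of a turn by 60 degrees. A row lasts 1/12 s, in which the tool goes at most 41.7 mm and 7.16 degrees, less where a joint would pass 70% of its speed; a pose out of reach is approached as far as the arm can. A call with a number of a shift or a turn outside -1 to 1 is refused whole. A call with a gripper value outside its range is refused whole. "claw" is the closure, from 0 (fully open) to 1 (shut), set as the call begins (left out, the last holds). The fingers move at their own pace and stop on an object; the grip force is fixed at half the most. Time passes only in rows, so rows that do not move let the fingers close, or fill a call up. It gives the time, the measured TCP pose, the force, the opening and the grip force at its end, in the units of the state.
- bot.get_obs(): the state, without advancing time (a new reading comes with each control period).
- bot.camera(name): name is "side" or "top"; returns a dict with "image" (400x640x3 uint8, blue, green, red), "camera_matrix" (3x3 intrinsics, pixels), "R" (3x3) and "t" (3): a world point X has camera coordinates R X + t. Camera axes: x right, y down, z forward; pixel columns grow to the right and rows downward; lengths in m; the calibration is good to about 2 mm. A picture is of the moment at which its call begins. There is no depth.
- bot.job_done(): hands the job in; it is judged then, once.
The state is a dict: "clock": time; "joint_pos": joint angles; "joint_vel": joint speeds; "tau": joint torques, N m; "eef_pos": TCP position; "tool_rot": TCP orientation; "ft_force": force on the tool from outside, world axes, zero at the start; "ft_torque": the same for the moment, N m; "grip_width": finger opening in m; "grasp_force": force on a finger pad.
Only numpy, scipy, OpenCV 4.12 (cv2) and the standard library are available. Lean on these libraries where they do the work, as an engineer would, in place of code of your own. Each camera call takes 0.05 s, during which the arm holds its last target. There are 200 camera calls.

## Working session

There is one attempt and no reset: what is moved stays moved. The work goes in short steps, Python scripts to look and compute and a tool call to move; the robot and the scene stay as the last step left them, time stands still between calls to the robot, and variables do not carry over. Pictures are saved under pics/ and viewed, at most 10 in all, crops included, and the job is handed in when it is done.

Besides the shell and the picture viewer there is one more tool, called after ">>>" by a JSON object that holds its "api" and its "payload", one argument or row to a line. apply_moves: Moves the arm, as the interface text tells. Shifts and turns lie within -1 to 1; 1 stands for 20 mm of shift or 60 degrees of turn. Its arguments: {"type":"object","properties":{"commands":{"type":"array","items":{"type":"array","items":{"type":"number","minimum":-1,"maximum":1}}},"claw":{"type":"number"}},"required":["commands"]}

```bash
mkdir -p pics; python3 - <<'E'
from workcell import bot
import cv2,numpy as np,pickle
d={}
for n in("top","side"):
    c=bot.camera(n);d[n]=c;cv2.imwrite(f"pics/{n}0.png",c["image"]);print(n,np.round(c["camera_matrix"],1).tolist(),np.round(c["R"],3).tolist(),np.round(c["t"],3).tolist())
pickle.dump(d,open("cal.pkl","wb"))
o=bot.get_obs();print({k:np.round(v,3).tolist() for k,v in o.items()})
E
```

```text
top [[390.9, 0.0, 324.4], [0.0, 390.9, 200.9], [0.0, 0.0, 1.0]] [[-0.036, -0.999, 0.003], [-0.967, 0.034, -0.251], [0.251, -0.012, -0.968]] [0.066, 0.534, 0.782]
side [[466.6, 0.0, 318.6], [0.0, 466.6, 209.1], [0.0, 0.0, 1.0]] [[-0.933, -0.359, 0.01], [-0.226, 0.566, -0.793], [0.279, -0.742, -0.61]] [0.521, 0.144, 0.831]
{'clock': 0.1, 'joint_pos': [-1.109, 0.241, 0.004, 1.335, 0.0, 1.571], 'joint_vel': [-0.001, -0.003, 0.001, 0.001, -0.0, -0.001], 'tau': [0.0, -37.314, 25.301, 0.011, -0.0, -0.0], 'eef_pos': [0.223, -0.447, 0.252], 'tool_rot': [0.973, 0.229, -0.0, -0.001], 'ft_force': [0.634, -0.43, -0.218], 'ft_torque': [0.026, 0.008, -0.005], 'grasp_force': 0.0, 'grip_width': 0.086}
```

View pics/top0.png

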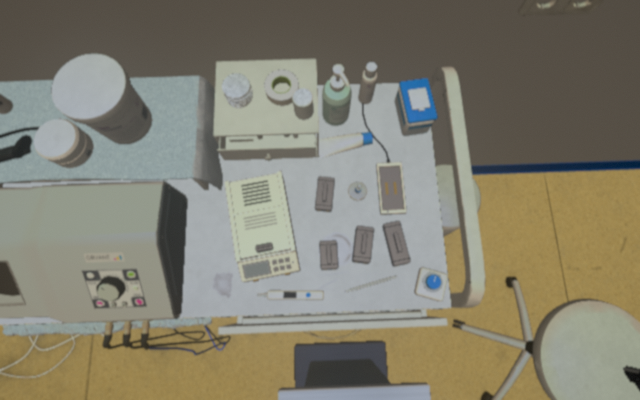

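View pics/side0.png

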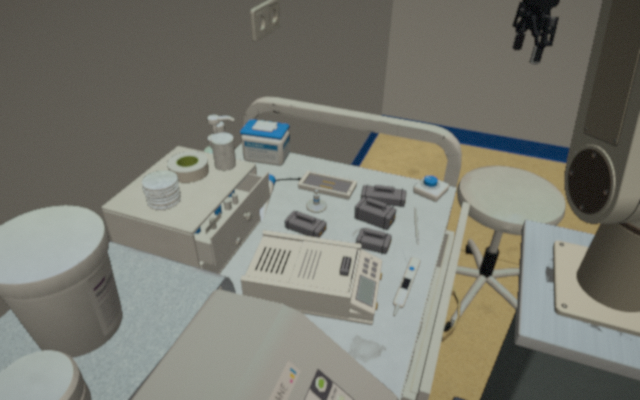

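The top view shows the console at about (263,225), the charger at (391,188), the electrode at (358,190), and packs at (325,193), (329,254), (363,244) and (397,243). I'll enlarge both views to measure.

```bash
python3 - <<'E'
import cv2,pickle
d=pickle.load(open("cal.pkl","rb"))
for n,(x0,y0,w,h,s) in dict(top=(222,150,200,145,4),side=(235,165,190,160,3.7)).items():
    im=cv2.resize(d[n]["image"][y0:y0+h,x0:x0+w],None,fx=s,fy=s,interpolation=cv2.INTER_CUBIC)
    for x in range(x0-x0%10+10,x0+w,10):
        if x%20==0: cv2.putText(im,str(x),(int((x-x0)*s),8),0,.3,(0,0,255))
        cv2.line(im,(int((x-x0+.5)*s),0),(int((x-x0+.5)*s),h*4),(0,0,255) if x%20==0 else (0,160,0),1) if x%20==0 else 0
    for y in range(y0-y0%20+20,y0+h,20):
        cv2.putText(im,str(y),(0,int((y-y0)*s)),0,.3,(0,0,255));cv2.line(im,(0,int((y-y0+.5)*s)),(w*4,int((y-y0+.5)*s)),(0,0,255),1)
    cv2.imwrite(f"pics/{n}1.png",im)
E
```

```text
(no output)
```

View pics/top1.png

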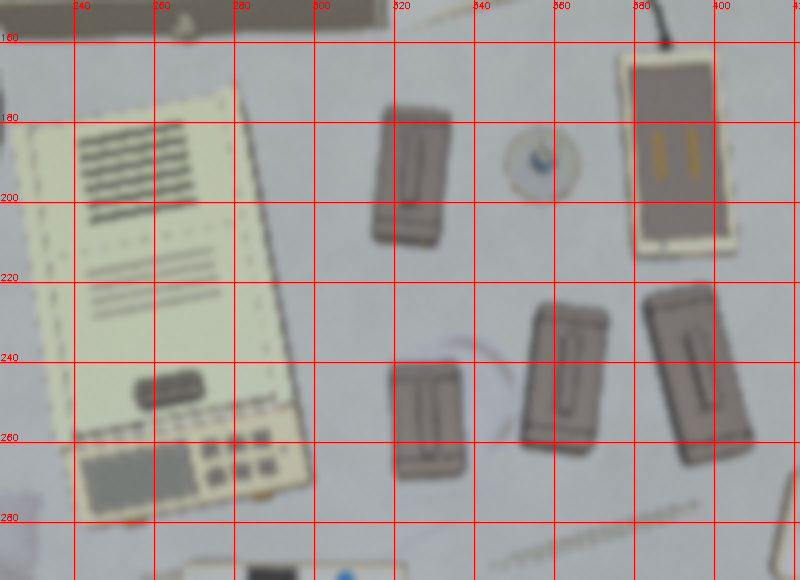

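View pics/side1.png

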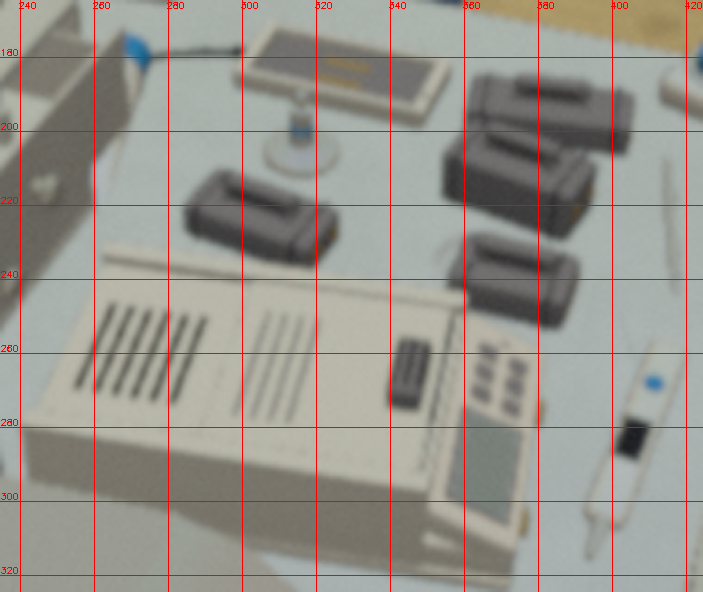

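Pack_1 is the one at top (325,193). Pack_2 is the short one at (329,254), pack_4 the tall one at (363,244) and pack_3 the long one at (397,243). The charger trough centre is about (390,186) and the grip about (264,247). Next I'll fit projected models to the dark silhouettes in both views, leaving height free.

```bash
cat > h.py <<'E'
import cv2,numpy as np
from scipy.optimize import minimize
S=6
def proj(c,P): p=np.asarray(P)@c["R"].T+c["t"]; p=p@c["camera_matrix"].T; return p[:,:2]/p[:,2:]
def box(lx,ly,z0,z1,cx=0,cy=0): return np.array([[cx+sx*lx/2,cy+sy*ly/2,z] for sx in(-1,1) for sy in(-1,1) for z in(z0,z1)])
def pack(l=.08,h=.024): return [box(l,.04,0,h),box(.044,.01,h,h+.014)]
def back(c,u,v,z):
    r=c["R"].T@np.linalg.inv(c["camera_matrix"])@np.array([u,v,1.]); C=-c["R"].T@c["t"]; return C+r*(z-C[2])/r[2]
def fit(views,rois,boxes,x0,thr,fixz=False,wall=None):
    """views: cams; rois: (x0,y0,x1,y1); dark silhouettes; params x,y,z,yaw"""
    M=[]
    for c,(a,b,e,f) in zip(views,rois):
        g=cv2.resize(cv2.cvtColor(c["image"],cv2.COLOR_BGR2GRAY)[b:f,a:e],None,fx=S,fy=S,interpolation=cv2.INTER_CUBIC).astype(float)
        M.append((1/(1+np.exp((g-thr)/4))))
    def cost(p):
        x,y,z,w=p[0],p[1],(x0[2] if fixz else p[2]),p[3]; t=0
        Rz=np.array([[np.cos(w),-np.sin(w),0],[np.sin(w),np.cos(w),0],[0,0,1]])
        for c,r,m in zip(views,rois,M):
            s=np.zeros(m.shape,np.uint8)
            for b in boxes:
                q=(proj(c,b@Rz.T+[x,y,z])-r[:2]+.5)*S-.5
                cv2.fillConvexPoly(s,cv2.convexHull(np.round(q*16).astype(np.int32)),255,cv2.LINE_AA,4)
            t+=np.abs(s/255.-m).sum()/max(m.sum(),1)
        return t
    x0=np.array(x0,float); best=None
    for k in range(2):
        r=minimize(cost,x0 if best is None else best.x,method="Nelder-Mead",options=dict(initial_simplex=np.vstack([x0 if best is None else best.x]+[(x0 if best is None else best.x)+d for d in np.diag([.008,.008,.006,.1])]),xatol=1e-5,fatol=1e-5))
        best=r
    return np.round(best.x,4).tolist(),round(best.fun,3)
def tool(o):
    x,y,z,w=o["tool_rot"]; return np.degrees(np.arctan2(2*(x*y+z*w),1-2*(y*y+z*z)))
def delta(o,tgt,yaw=None):
    """tool-axis shift (mm) to world tgt and roll (deg) to make tool y lie along world angle yaw"""
    a=np.radians(tool(o)); d=np.array(tgt)-o["eef_pos"]
    print("pos",np.round(o["eef_pos"],4),"toolx",round(np.degrees(a),2),"clk",round(o["clock"],2),"w",round(o["grip_width"],4),"F",np.round(o["ft_force"],1))
    X=np.array([np.cos(a),np.sin(a)]);Y=np.array([np.sin(a),-np.cos(a)])
    print("units now: x %.3f y %.3f z %.3f"%(d[:2]@X/.02,d[:2]@Y/.02,-d[2]/.02),end=" ")
    if yaw is not None:
        # tool y angle = a-90
        r=(yaw-(np.degrees(a)-90)+90)%180-90; print("roll units %.3f (%.1f deg)"%(-r/60,-r),end=" ")
        b=a+np.radians(r); X=np.array([np.cos(b),np.sin(b)]);Y=np.array([np.sin(b),-np.cos(b)])
        print("after roll: x %.3f y %.3f"%(d[:2]@X/.02,d[:2]@Y/.02),end="")
    print()
E
python3 - <<'E'
from h import *
import pickle
from workcell import bot
d=pickle.load(open("cal.pkl","rb"));T,Sd=d["top"],d["side"]
g=lambda c,u,v:int(cv2.cvtColor(c["image"],cv2.COLOR_BGR2GRAY)[v,u])
print("gray",[g(T,u,v) for u,v in((322,190),(340,190),(390,170),(264,247),(270,236))],[g(Sd,u,v) for u,v in((310,226),(345,226),(345,265),(330,265),(310,232))])
thr=120
def init(u,v,z): return back(T,u,v,z)
cases=dict(p1=((308,170,342,218),(280,205,330,242),pack(),(325,193),0,1.5),p2=((314,236,344,276),(352,223,394,256),pack(.064),(329,254),0,1.6))
for n,(r1,r2,b,uv,z,w) in cases.items():
    x=init(*uv,.02); 
    for w in(-.15,.15):
        print(n,fit([T,Sd],[r1,r2],b,[x[0],x[1],0,w],thr))
x=init(363,244,.02);print("p4",fit([T],[(348,222,379,270)],pack(.08,.036),[x[0],x[1],0,-.1],thr,True),fit([T],[(348,222,379,270)],pack(),[x[0],x[1],0,-.1],thr,True))
x=init(325,193,.02);print("p1 as thick",fit([T,Sd],[(308,170,342,218),(280,205,330,242)],pack(.08,.036),[x[0],x[1],0,-.1],thr,True))
x=init(397,243,.02);print("p3",fit([T],[(379,217,415,272)],pack(.098),[x[0],x[1],0,.2],thr,True))
x=init(264,247,.071)
print("grip",[fit([T,Sd],[(251,238,278,257),(336,252,353,278)],[box(.016,.036,-.015,0)],[x[0],x[1],.071,w],thr) for w in(.0,.2)])
x=init(390,187,.012)
print("trough",fit([T],[(378,162,404,214)],[box(.106,.05,0,0.0001)],[x[0],x[1],.010,.05],thr+20,True))
print("electrode",init(357,190,.046),"cons corners", [init(*q,.056).round(3).tolist() for q in ((281,171),(225,182),(299,270),(241,281))])
print("trough corners",[init(*q,.016).round(3).tolist() for q in ((378.5,165.5),(399.5,165.5),(403.5,209),(382,210))],"outer",[init(*q,.016).round(3).tolist() for q in ((376.5,163),(401,162),(405.5,209.5),(381,212))])
E
```

```text
gray [110, 171, 114, 102, 189] [112, 176, 82, 182, 65]
p1 ([0.5701, 0.0447, -0.0046, -0.1323], np.float64(0.631))
p1 ([0.5699, 0.0448, -0.0047, -0.1318], np.float64(0.63))
p2 ([0.427, 0.0418, -0.0043, 0.0323], np.float64(0.915))
p2 ([0.4271, 0.0418, -0.0042, 0.0229], np.float64(0.915))
p4 ([0.4461, -0.0347, 0.0086, -0.2012], np.float64(0.378)) ([0.4463, -0.0355, 0.0092, -0.1836], np.float64(0.307))
p1 as thick ([0.5694, 0.0443, 0.005, -0.1318], np.float64(1.031))
p3 ([0.4472, -0.1104, 0.0026, 0.1705], np.float64(0.383))
grip [([0.4425, 0.1784, 0.0658, 0.2416], np.float64(0.797)), ([0.4425, 0.1785, 0.0663, 0.242], np.float64(0.797))]
trough ([0.5793, -0.1112, 0.0159, 0.0153], np.float64(0.051))
electrode [ 0.56481746 -0.02720269  0.046     ] cons corners [[0.612, 0.142, 0.056], [0.591, 0.267, 0.056], [0.391, 0.106, 0.056], [0.372, 0.228, 0.056]]
trough corners [[0.632, -0.085, 0.016], [0.63, -0.134, 0.016], [0.524, -0.135, 0.016], [0.524, -0.085, 0.016]] outer [[0.638, -0.08, 0.016], [0.639, -0.139, 0.016], [0.523, -0.139, 0.016], [0.519, -0.082, 0.016]]
```

```bash
python3 - <<'E'
from h import *
import pickle
from workcell import bot
d=pickle.load(open("cal.pkl","rb"));T,Sd=d["top"],d["side"]
thr=142
print("p1",fit([T,Sd],[(308,170,342,218),(280,205,330,242)],pack(),[.57,.045,0,-.13],thr),fit([T],[(308,170,342,218)],pack(),[.57,.045,0,-.13],thr,True))
print("p1 as thick",fit([T,Sd],[(308,170,342,218),(280,205,330,242)],pack(.08,.036),[.57,.045,0,-.13],thr,True))
x=[.4425,.1785,.07,.15]
print("grip",fit([T,Sd],[(251,240,278,255),(336,252,353,278)],[box(.016,.036,-.015,0)],x,thr),fit([T],[(251,240,278,255)],[box(.016,.036,-.015,0)],[*x[:2],.071,.15],thr,True),fit([Sd],[(336,252,353,278)],[box(.016,.036,-.015,0)],[*x[:2],.071,.15],thr,True))
print("trough",fit([T],[(378,163,404,213)],[box(.106,.05,0,0.0001)],[.579,-.111,.010,.03],thr,True))
print("trough side corners at z=.016",[back(Sd,*q,.016).round(3).tolist() for q in ((308,172),(353,182),(343,196.5),(300,184))])
o=bot.get_obs();delta(o,[.4425,.1785,.12],180*.17/3.1416)
E
```

```text
p1 ([0.5686, 0.0457, -0.0011, -0.139], np.float64(0.256)) ([0.5679, 0.0457, 0.0052, -0.134], np.float64(0.052))
p1 as thick ([0.5683, 0.0454, 0.005, -0.1335], np.float64(0.536))
grip ([0.4421, 0.179, 0.0688, 0.1825], np.float64(0.438)) ([0.4405, 0.1789, 0.0786, 0.1464], np.float64(0.192)) ([0.442, 0.181, 0.0716, 0.1943], np.float64(0.204))
trough ([0.5795, -0.1111, 0.0192, 0.0124], np.float64(0.044))
trough side corners at z=.016 [[0.636, -0.132, 0.016], [0.525, -0.132, 0.016], [0.528, -0.07, 0.016], [0.634, -0.079, 0.016]]
pos [ 0.2226 -0.4472  0.2525] toolx 26.46 clk 0.1 w 0.0856 F [ 0.6 -0.4 -0.2]
units now: x 23.784 y -23.106 z 6.624 roll units -1.221 (-73.3 deg) after roll: x 28.971 y 16.131
```

Grip is at about (0.4415, 0.1795), z≈0.07, with the console yaw at about 0.17. Pack_1 is at (0.568, 0.0457), yaw -0.135, and the trough centre at (0.5795, -0.111). I'll move over the grip now.

>>> {"api": "apply_moves", "payload": {
  "commands": [
    [0.99,-0.96,0,0],
    [0.99,-0.96,0,0],
    [0.99,-0.96,0,0],
    [0.99,-0.96,0,0],
    [0.99,-0.96,0,0]
  ],
  "claw": 0.55
}}

```text
clock: 0.52
eef_pos: [0.2685, -0.3162, 0.2528]
tool_rot: [0.974, 0.229, -0.0, -0.001]
ft_force: [0.5, 0.0, 0.2]
grip_width: 0.0383
grasp_force: 0.0
```

>>> {"api": "apply_moves", "payload": {
  "commands": [
    [0.99,-0.96,0,0],
    [0.99,-0.96,0,0],
    [0.99,-0.96,0,0],
    [0.99,-0.96,0,0],
    [0.99,-0.96,0,0]
  ]
}}

```text
clock: 0.93
eef_pos: [0.3144, -0.1861, 0.2531]
tool_rot: [0.974, 0.229, -0.0, -0.0]
ft_force: [0.4, -0.2, 0.8]
grip_width: 0.0385
grasp_force: 0.0
```

>>> {"api": "apply_moves", "payload": {
  "commands": [
    [0.99,-0.96,0,0],
    [0.99,-0.96,0,0],
    [0.99,-0.96,0,0],
    [0.99,-0.96,0,0],
    [0.99,-0.96,0,0]
  ]
}}

```text
clock: 1.35
eef_pos: [0.3602, -0.0561, 0.2531]
tool_rot: [0.973, 0.229, -0.0, -0.0]
ft_force: [-0.1, 0.0, 0.0]
grip_width: 0.0386
grasp_force: 0.0
```

>>> {"api": "apply_moves", "payload": {
  "commands": [
    [0.99,-0.96,0,0],
    [0.99,-0.96,0,0],
    [0.99,-0.96,0,0],
    [0.99,-0.96,0,0],
    [0.99,-0.96,0,0]
  ]
}}

```text
clock: 1.77
eef_pos: [0.4061, 0.074, 0.253]
tool_rot: [0.973, 0.229, -0.0, 0.0]
ft_force: [1.0, -0.2, -0.2]
grip_width: 0.0384
grasp_force: 0.0
```

>>> {"api": "apply_moves", "payload": {
  "commands": [
    [0.99,-0.96,0,0],
    [0.99,-0.96,0,0],
    [0.99,-0.96,0,0],
    [0.99,-0.96,0,0],
    [0,0,0,-0.119]
  ]
}}

```text
clock: 2.18
eef_pos: [0.4441, 0.1805, 0.2525]
tool_rot: [0.957, 0.292, 0.0, -0.001]
ft_force: [0.8, -0.6, 0.2]
grip_width: 0.0384
grasp_force: 0.0
```

>>> {"api": "apply_moves", "payload": {
  "commands": [
    [0,0,0,-0.119],
    [0,0,0,-0.119],
    [0,0,0,-0.119],
    [0,0,0,-0.119],
    [0,0,0,-0.119]
  ]
}}

```text
clock: 2.6
eef_pos: [0.4426, 0.1766, 0.2527]
tool_rot: [0.821, 0.571, -0.001, -0.0]
ft_force: [0.5, 0.6, 0.6]
grip_width: 0.0384
grasp_force: 0.0
```

>>> {"api": "apply_moves", "payload": {
  "commands": [
    [0,0,0,-0.119],
    [0,0,0,-0.119],
    [0,0,0,-0.119],
    [0,0,0,-0.119],
    [0,0,0,-0.03]
  ]
}}

```text
clock: 3.02
eef_pos: [0.4425, 0.1765, 0.2528]
tool_rot: [0.643, 0.766, -0.001, -0.0]
ft_force: [0.1, 0.7, -0.3]
grip_width: 0.0383
grasp_force: 0.0
```

```bash
python3 - <<'E'
from h import *
from workcell import bot
o=bot.get_obs();delta(o,[.4415,.1795,.086],9.7);print(np.round(o["joint_pos"],2))
E
```

```text
pos [0.4425 0.1765 0.2528] toolx 99.93 clk 3.02 w 0.0383 F [ 0.1  0.7 -0.3]
units now: x 0.155 y -0.026 z 8.340 roll units 0.004 (0.2 deg) after roll: x 0.155 y -0.027
[ 0.38  0.2  -0.05  1.32  0.    1.78]
```

>>> {"api": "apply_moves", "payload": {
  "commands": [
    [0.03,0,0.9,0],
    [0.03,0,0.9,0],
    [0.03,0,0.9,0],
    [0.03,0,0.9,0],
    [0.03,0,0.9,0]
  ]
}}

```text
clock: 3.43
eef_pos: [0.442, 0.1794, 0.1621]
tool_rot: [0.645, 0.764, -0.0, -0.0]
ft_force: [-0.1, -0.5, 0.4]
grip_width: 0.0383
grasp_force: 0.0
```

>>> {"api": "apply_moves", "payload": {
  "commands": [
    [0,0,0.9,0],
    [0,0,0.9,0],
    [0,0,0.9,0],
    [0,0,0.9,0],
    [0,0,0.24,0]
  ]
}}

```text
clock: 3.85
eef_pos: [0.4401, 0.1787, 0.0836]
tool_rot: [0.645, 0.764, -0.003, -0.001]
ft_force: [-0.7, 0.6, 0.3]
grip_width: 0.0383
grasp_force: 0.0
```

>>> {"api": "apply_moves", "payload": {
  "commands": [
    [0,0,0,0],
    [0,0,0,0],
    [0,0,0,0],
    [0,0,0,0],
    [0,0,0,0]
  ],
  "claw": 1
}}

```text
clock: 4.27
eef_pos: [0.4424, 0.1796, 0.0869]
tool_rot: [0.645, 0.764, 0.0, 0.0]
ft_force: [-0.1, 0.0, -4.3]
grip_width: 0.0135
grasp_force: 59.7
```

>>> {"api": "apply_moves", "payload": {
  "commands": [
    [0,0.3,0,0],
    [0,0.5,0,0],
    [0,0.5,0,0],
    [0,0.5,0,0],
    [0,0.5,0,0]
  ]
}}

```text
clock: 4.68
eef_pos: [0.4883, 0.1871, 0.0869]
tool_rot: [0.645, 0.764, -0.0, 0.0]
ft_force: [-2.7, -2.0, -0.7]
grip_width: 0.0134
grasp_force: 60.0
```

>>> {"api": "apply_moves", "payload": {
  "commands": [
    [0,0.5,0,0],
    [0,0.5,0,0],
    [0,0.5,0,0],
    [0,0.5,0,0],
    [0,0.5,0,0]
  ]
}}

```text
clock: 5.1
eef_pos: [0.5377, 0.1952, 0.0869]
tool_rot: [0.645, 0.764, -0.001, 0.0]
ft_force: [-1.8, -2.5, -1.4]
grip_width: 0.0138
grasp_force: 60.1
```

>>> {"api": "apply_moves", "payload": {
  "commands": [
    [0,0.2,0,0],
    [0,0,0,0],
    [0,0,0,0],
    [0,0,0,0],
    [0,0,0,0]
  ]
}}

```text
clock: 5.52
eef_pos: [0.5401, 0.1955, 0.0868]
tool_rot: [0.645, 0.764, -0.001, -0.0]
ft_force: [-4.0, -3.7, 2.5]
grip_width: 0.0135
grasp_force: 60.4
```

>>> {"api": "apply_moves", "payload": {
  "commands": [
    [0,0,0,0],
    [0,0,0,0],
    [0,0,-0.8,0],
    [0,0,-0.9,0],
    [0,0,-0.9,0]
  ],
  "claw": 0.55
}}

```text
clock: 5.93
eef_pos: [0.5417, 0.1968, 0.1395]
tool_rot: [0.645, 0.764, 0.001, 0.0]
ft_force: [-0.0, -0.0, 0.6]
grip_width: 0.0384
grasp_force: 0.0
```

>>> {"api": "apply_moves", "payload": {
  "commands": [
    [0,0,-0.9,0],
    [0,0,-0.9,0],
    [0,0,-0.9,0],
    [0,0,-0.9,0],
    [-0.9,-0.9,-0.9,0]
  ]
}}

```text
clock: 6.35
eef_pos: [0.5291, 0.1785, 0.2299]
tool_rot: [0.644, 0.765, 0.003, 0.001]
ft_force: [1.2, -0.7, 0.7]
grip_width: 0.0382
grasp_force: 0.0
```

>>> {"api": "apply_moves", "payload": {
  "commands": [
    [-0.97,-0.9,0,0],
    [-0.97,-0.9,0,0],
    [-0.97,-0.9,0,0],
    [-0.97,-0.9,0,0],
    [-0.97,-0.9,0,0]
  ]
}}

```text
clock: 6.77
eef_pos: [0.4541, 0.0643, 0.2295]
tool_rot: [0.645, 0.764, 0.001, 0.001]
ft_force: [-0.2, -0.5, 1.4]
grip_width: 0.0387
grasp_force: 0.0
```

>>> {"api": "apply_moves", "payload": {
  "commands": [
    [-0.97,-0.9,0,0],
    [-0.97,-0.9,0,0],
    [-0.97,-0.9,0,0],
    [-0.97,-0.9,0,0],
    [-0.97,-0.9,0,0]
  ]
}}

```text
clock: 7.18
eef_pos: [0.3817, -0.0467, 0.2295]
tool_rot: [0.645, 0.764, 0.001, 0.001]
ft_force: [-0.1, -0.8, 0.1]
grip_width: 0.0381
grasp_force: 0.0
```

>>> {"api": "apply_moves", "payload": {
  "commands": [
    [0,0,0,-0.119],
    [0,0,0,-0.119],
    [0,0,0,-0.119],
    [0,0,0,-0.119],
    [0,0,0,-0.119]
  ]
}}

```text
clock: 7.6
eef_pos: [0.3825, -0.046, 0.2295]
tool_rot: [0.377, 0.926, 0.001, 0.002]
ft_force: [0.7, 0.3, 0.1]
grip_width: 0.0382
grasp_force: 0.0
```

>>> {"api": "apply_moves", "payload": {
  "commands": [
    [0,0,0,-0.119],
    [0,0,0,-0.119],
    [0,0,0,-0.119],
    [0,0,0,-0.119],
    [0,0,0,-0.119]
  ]
}}

```text
clock: 8.02
eef_pos: [0.3826, -0.0459, 0.2295]
tool_rot: [0.075, 0.997, 0.0, 0.002]
ft_force: [-0.6, 0.5, -0.4]
grip_width: 0.0388
grasp_force: 0.0
```

```bash
python3 - <<'E'
from h import *
from workcell import bot
import pickle
T=bot.camera("top");Sd=bot.camera("side");pickle.dump(dict(top=T,side=Sd),open("cal2.pkl","wb"))
o=bot.get_obs();print(np.round(o["joint_pos"],2),np.round(o["eef_pos"],3),tool(o))
a=cv2.resize(T["image"][160:290,215:345],(390,390),interpolation=3);b=cv2.resize(Sd["image"][200:330,240:370],(390,390),interpolation=3)
im=np.hstack([a,b])
for k in range(0,780,60): cv2.line(im,(k,0),(k,4),(0,0,255));cv2.line(im,(0,k),(4,k),(0,0,255))
cv2.imwrite("pics/open.png",im)
E
```

```text
[-0.12  0.02 -0.31  1.23  0.    0.04] [ 0.382 -0.046  0.229] 171.0554483904972
```

View pics/open.png

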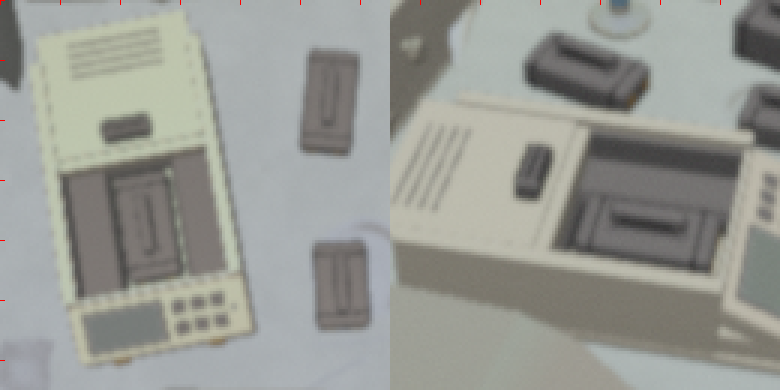

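The cover is open. Pack_old's fin centre is at about (265,234) in the top view and about (326.5,271.5) in the side view. I'll triangulate it.

```bash
cat >> h.py <<'E'
def tri(A,pa,B,pb):
    M=[];b=[]
    for c,p in((A,pa),(B,pb)):
        r=c["R"].T@np.linalg.inv(c["camera_matrix"])@np.array([*p,1.]);r/=np.linalg.norm(r);C=-c["R"].T@c["t"];Q=np.eye(3)-np.outer(r,r);M.append(Q);b.append(Q@C)
    X=np.linalg.lstsq(np.vstack(M),np.hstack(b),rcond=None)[0]; return X.round(4),(proj(A,[X])-pa).round(1).tolist(),(proj(B,[X])-pb).round(1).tolist()
E
python3 - <<'E'
from h import *
import pickle
from workcell import bot
d=pickle.load(open("cal2.pkl","rb"));T,Sd=d["top"],d["side"]
t=lambda x,y:np.array([x/3+215-.33,y/3+160-.33]); s=lambda x,y:np.array([(x-390)/3+240-.33,y/3+200-.33])
print("fin",tri(T,t(150,222),Sd,s(650,215)))
print("grip",tri(T,t(126,128),Sd,s(536,165)))
print("p1 fin",tri(T,t(331,101),Sd,s(588,53)))
B=lambda c,p,z:back(c,*p,z).round(4)[:2]
print("fin ends top",B(T,t(141,193),.048),B(T,t(156,252),.048)," side",B(Sd,s(613,211),.048),B(Sd,s(687,219),.048))
y=lambda p,q:np.degrees(np.arctan2(*(p-q)[::-1])).round(2)
print("console yaw edges", y(B(T,t(185,10),.056),B(T,t(255,330),.056)),y(B(T,t(31,65),.056),B(T,t(75,362),.056)), "panel edge", y(B(T,t(65,304),.061),B(T,t(240,272),.061)))
print("open corners top z.052",[B(T,t(*p),.054) for p in((62,174),(206,148),(230,268),(76,300))])
# fine fit of console pose via fixed pack model in side+top with shoulder z
def g(n): return cv2.cvtColor(d[n]["image"],cv2.COLOR_BGR2GRAY)
print("electrode",B(T,(357,190),.046))
o=bot.get_obs();delta(o,[.462,.182,.15],99.5)
E
```

```text
fin (array([0.4742, 0.181 , 0.0404]), [[-0.0, -0.2]], [[0.3, 0.1]])
grip (array([0.5387, 0.1944, 0.0688]), [[-0.1, -0.3]], [[0.4, 0.1]])
p1 fin (array([0.5664, 0.0452, 0.0306]), [[-0.2, -1.1]], [[1.2, 0.4]])
fin ends top [0.494  0.1864] [0.4503 0.1754]  side [0.4929 0.1929] [0.4517 0.1834]
console yaw edges 11.3 9.56 panel edge 98.4
open corners top z.052 [array([0.5089, 0.2431]), array([0.5247, 0.1381]), array([0.436 , 0.1217]), array([0.4171, 0.2312])]
electrode [ 0.5648 -0.0272]
pos [ 0.3824 -0.0459  0.2294] toolx 171.06 clk 8.12 w 0.0385 F [ 0.3  0.2 -0.6]
units now: x -2.160 y 11.873 z 3.969 roll units -0.307 (-18.4 deg) after roll: x -5.805 y 10.580
```

>>> {"api": "apply_moves", "payload": {
  "commands": [
    [0,0,0,-0.103],
    [0,0,0,-0.103],
    [0,0,0,-0.102],
    [-0.585,0.957,0,0],
    [-0.585,0.957,0,0]
  ]
}}

```text
clock: 8.53
eef_pos: [0.3988, -0.0043, 0.2292]
tool_rot: [-0.08, 0.997, -0.0, 0.001]
ft_force: [0.8, -0.5, 0.6]
grip_width: 0.0385
grasp_force: 0.0
```

>>> {"api": "apply_moves", "payload": {
  "commands": [
    [-0.585,0.957,0,0],
    [-0.585,0.957,0.3,0],
    [-0.585,0.957,0.5,0],
    [-0.585,0.957,0.5,0],
    [-0.585,0.957,0.5,0]
  ]
}}

```text
clock: 8.95
eef_pos: [0.4411, 0.1013, 0.1928]
tool_rot: [-0.081, 0.997, 0.0, 0.001]
ft_force: [0.5, -1.0, 0.8]
grip_width: 0.0384
grasp_force: 0.0
```

>>> {"api": "apply_moves", "payload": {
  "commands": [
    [-0.585,0.957,0.5,0],
    [-0.585,0.957,0.5,0],
    [-0.585,0.957,0.5,0],
    [-0.585,0.957,0.5,0],
    [0,0,0,0]
  ]
}}

```text
clock: 9.37
eef_pos: [0.4746, 0.1864, 0.151]
tool_rot: [-0.083, 0.997, 0.001, 0.0]
ft_force: [0.7, -1.0, 1.0]
grip_width: 0.0383
grasp_force: 0.0
```

>>> {"api": "apply_moves", "payload": {
  "commands": [
    [0,0,0,0],
    [0,0,0,0],
    [0,0,0,0],
    [0,0,0,0],
    [0,0,0,0]
  ]
}}

```text
clock: 9.78
eef_pos: [0.4736, 0.1825, 0.1532]
tool_rot: [-0.082, 0.997, 0.0, 0.001]
ft_force: [0.3, -0.4, -1.1]
grip_width: 0.0389
grasp_force: 0.0
```

```bash
python3 - <<'E'
from h import *
from workcell import bot
o=bot.get_obs();delta(o,[.4745,.183,.059],99.5)
E
```

```text
pos [0.4736 0.1825 0.1532] toolx -170.56 clk 9.78 w 0.0389 F [ 0.3 -0.4 -1.1]
units now: x -0.050 y 0.018 z 4.709 roll units -0.001 (-0.1 deg) after roll: x -0.050 y 0.018
```

>>> {"api": "apply_moves", "payload": {
  "commands": [
    [-0.05,0,0.7,0],
    [0,0,0.8,0],
    [0,0,0.8,0],
    [0,0,0.8,0],
    [0,0,0.6,0]
  ]
}}

```text
clock: 10.2
eef_pos: [0.474, 0.1826, 0.0778]
tool_rot: [-0.082, 0.997, -0.0, -0.0]
ft_force: [0.1, -1.2, -1.0]
grip_width: 0.0386
grasp_force: 0.0
```

>>> {"api": "apply_moves", "payload": {
  "commands": [
    [0,0,0.5,0],
    [0,0,0.3,0],
    [0,0,0.2,0],
    [0,0,0,0],
    [0,0,0,0]
  ]
}}

```text
clock: 10.62
eef_pos: [0.4747, 0.1833, 0.0589]
tool_rot: [-0.083, 0.997, 0.0, 0.0]
ft_force: [-0.5, 0.3, 0.2]
grip_width: 0.0384
grasp_force: 0.0
```

>>> {"api": "apply_moves", "payload": {
  "commands": [
    [0,0,0,0],
    [0,0,0,0],
    [0,0,0,0],
    [0,0,0,0],
    [0,0,0,0]
  ],
  "claw": 1
}}

```text
clock: 11.03
eef_pos: [0.475, 0.1836, 0.0592]
tool_rot: [-0.083, 0.997, 0.0, 0.001]
ft_force: [-1.3, 0.9, 3.7]
grip_width: 0.0078
grasp_force: 59.9
```

>>> {"api": "apply_moves", "payload": {
  "commands": [
    [0,0,-0.2,0],
    [0,0,-0.4,0],
    [0,0,-0.6,0],
    [0,0,-0.8,0],
    [0,0,-0.8,0]
  ]
}}

```text
clock: 11.45
eef_pos: [0.4736, 0.1829, 0.1148]
tool_rot: [-0.083, 0.997, -0.0, -0.001]
ft_force: [0.3, 0.4, -2.7]
grip_width: 0.0079
grasp_force: 59.2
```

>>> {"api": "apply_moves", "payload": {
  "commands": [
    [0,0,-0.8,0],
    [0,0,-0.8,0],
    [0,0,-0.8,0],
    [0,0,-0.4,0.07],
    [0,0,0,0.075]
  ]
}}

```text
clock: 11.87
eef_pos: [0.4754, 0.1836, 0.1731]
tool_rot: [-0.005, 1.0, 0.001, 0.002]
ft_force: [-0.4, -0.6, -2.0]
grip_width: 0.0083
grasp_force: 59.2
```

```bash
python3 - <<'E'
from h import *
from workcell import bot
o=bot.get_obs();delta(o,[.5805,-.110,.0575],90.7)
E
```

```text
pos [0.4754 0.1836 0.1731] toolx -179.37 clk 11.87 w 0.0083 F [-0.4 -0.6 -2. ]
units now: x -5.094 y -14.736 z 5.780 roll units -0.001 (-0.1 deg) after roll: x -5.076 y -14.743
```

>>> {"api": "apply_moves", "payload": {
  "commands": [
    [-0.2,-0.5,0,0],
    [-0.34,-0.98,0,0],
    [-0.34,-0.98,0,0],
    [-0.34,-0.98,0,0],
    [-0.34,-0.98,0,0]
  ]
}}

```text
clock: 12.28
eef_pos: [0.5065, 0.0936, 0.17]
tool_rot: [-0.008, 1.0, -0.0, -0.001]
ft_force: [0.3, -0.5, -2.8]
grip_width: 0.0081
grasp_force: 59.2
```

>>> {"api": "apply_moves", "payload": {
  "commands": [
    [-0.34,-0.98,0,0],
    [-0.34,-0.98,0,0],
    [-0.34,-0.98,0,0],
    [-0.34,-0.98,0,0],
    [-0.34,-0.98,0,0]
  ]
}}

```text
clock: 12.7
eef_pos: [0.5418, -0.0041, 0.1699]
tool_rot: [-0.008, 1.0, -0.0, -0.001]
ft_force: [0.9, 0.3, -2.0]
grip_width: 0.0076
grasp_force: 59.2
```

>>> {"api": "apply_moves", "payload": {
  "commands": [
    [-0.34,-0.98,0,0],
    [-0.34,-0.98,0,0],
    [-0.34,-0.98,0,0],
    [-0.34,-0.98,0,0],
    [-0.12,-0.5,0,0]
  ]
}}

```text
clock: 13.12
eef_pos: [0.5732, -0.0931, 0.1698]
tool_rot: [-0.007, 1.0, -0.001, -0.001]
ft_force: [0.3, -0.8, -1.9]
grip_width: 0.0082
grasp_force: 59.2
```

>>> {"api": "apply_moves", "payload": {
  "commands": [
    [0,0,0.5,0],
    [0,0,0.8,0],
    [0,0,0.8,0],
    [0,0,0.5,0],
    [0,0,0,0]
  ]
}}

```text
clock: 13.53
eef_pos: [0.5703, -0.089, 0.115]
tool_rot: [-0.008, 1.0, 0.001, -0.004]
ft_force: [-0.6, -0.1, -2.1]
grip_width: 0.0086
grasp_force: 59.1
```

```bash
python3 - <<'E'
from h import *
from workcell import bot
T=bot.camera("top");Sd=bot.camera("side")
o=bot.get_obs();delta(o,[.5805,-.110,.0575],90.7)
a=cv2.resize(T["image"][130:260,345:475],(390,390),interpolation=3);b=cv2.resize(Sd["image"][120:250,260:390],(390,390),interpolation=3)
cv2.imwrite("pics/tr.png",np.hstack([a,b]))
E
```

```text
pos [ 0.5725 -0.0894  0.1179] toolx -179.09 clk 13.63 w 0.0077 F [ 1.   0.6 -1.9]
units now: x -0.384 y -1.036 z 3.021 roll units 0.003 (0.2 deg) after roll: x -0.388 y -1.035
```

View pics/tr.png

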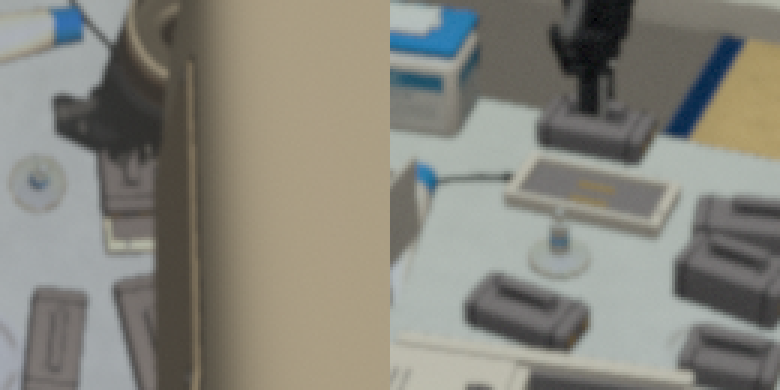

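>>> {"api": "apply_moves", "payload": {
  "commands": [
    [-0.2,-0.52,0,0],
    [-0.18,-0.52,0,0],
    [0,0,0,0],
    [0,0,0.4,0],
    [0,0,0.6,0]
  ]
}}

```text
clock: 14.05
eef_pos: [0.5826, -0.1115, 0.0998]
tool_rot: [-0.007, 1.0, -0.0, 0.002]
ft_force: [0.8, 0.7, -2.4]
grip_width: 0.008
grasp_force: 59.2
```

>>> {"api": "apply_moves", "payload": {
  "commands": [
    [0,0,0.5,0],
    [0,0,0.5,0],
    [0,0,0.4,0],
    [0,0,0.2,0],
    [0,0,0,0]
  ]
}}

```text
clock: 14.47
eef_pos: [0.5801, -0.1105, 0.0649]
tool_rot: [-0.007, 1.0, 0.0, -0.001]
ft_force: [-0.0, -0.5, -2.3]
grip_width: 0.0083
grasp_force: 59.1
```

```bash
python3 - <<'E'
from h import *
from workcell import bot
Sd=bot.camera("side")
o=bot.get_obs();delta(o,[.5805,-.110,.0575],90.7)
cv2.imwrite("pics/tr2.png",cv2.resize(Sd["image"][145:225,280:380],(700,560),interpolation=3))
E
```

```text
pos [ 0.5806 -0.1106  0.0658] toolx -179.15 clk 14.52 w 0.0079 F [ 0.2  0.4 -1.6]
units now: x 0.006 y 0.031 z 0.414 roll units 0.002 (0.1 deg) after roll: x 0.006 y 0.031
```

View pics/tr2.png

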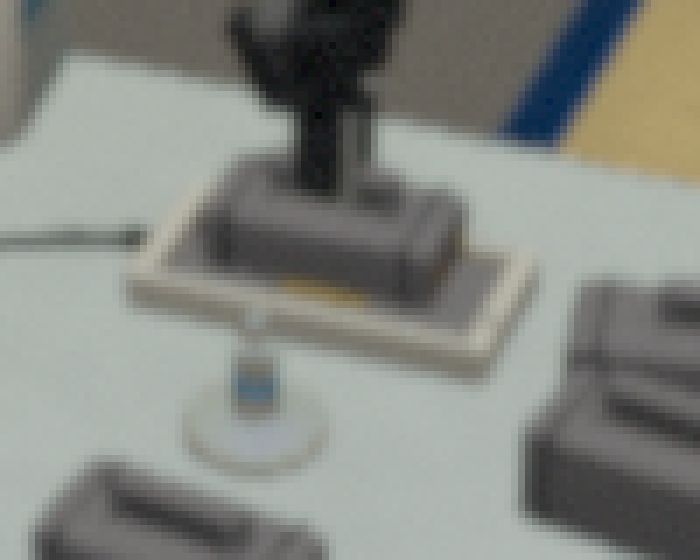

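The pack hangs about 8 mm above the trough floor and inside its rim on all sides. I'll set it down.

>>> {"api": "apply_moves", "payload": {
  "commands": [
    [0,0.03,0.1,0],
    [0,0,0.15,0],
    [0,0,0.15,0],
    [0,0,0,0],
    [0,0,0,0]
  ]
}}

```text
clock: 14.93
eef_pos: [0.5809, -0.1102, 0.0584]
tool_rot: [-0.007, 1.0, 0.0, -0.0]
ft_force: [0.3, 0.2, -2.0]
grip_width: 0.0079
grasp_force: 59.2
```

>>> {"api": "apply_moves", "payload": {
  "commands": [
    [0,0,0.02,0],
    [0,0,0,0],
    [0,0,0,0],
    [0,0,0,0],
    [0,0,0,0]
  ]
}}

```text
clock: 15.35
eef_pos: [0.5811, -0.1102, 0.0582]
tool_rot: [-0.007, 1.0, -0.0, 0.0]
ft_force: [0.5, 0.3, -1.9]
grip_width: 0.008
grasp_force: 59.2
```

>>> {"api": "apply_moves", "payload": {
  "commands": [
    [0,0,0.05,0],
    [0,0,0.03,0],
    [0,0,0,0],
    [0,0,0,0],
    [0,0,0,0]
  ]
}}

```text
clock: 15.77
eef_pos: [0.5813, -0.1102, 0.0573]
tool_rot: [-0.007, 1.0, -0.0, 0.0]
ft_force: [-0.8, 0.9, 5.8]
grip_width: 0.0078
grasp_force: 60.1
```

>>> {"api": "apply_moves", "payload": {
  "commands": [
    [0,0,0,0],
    [0,0,0,0],
    [0,0,0,0],
    [0,0,-0.4,0],
    [0,0,-0.8,0]
  ],
  "claw": 0.6
}}

```text
clock: 16.18
eef_pos: [0.5793, -0.1099, 0.0787]
tool_rot: [-0.007, 1.0, 0.0, -0.002]
ft_force: [-0.0, 0.4, -0.6]
grip_width: 0.0342
grasp_force: 0.0
```

>>> {"api": "apply_moves", "payload": {
  "commands": [
    [0,0,-0.9,0],
    [0,0,-0.9,0],
    [0,0,-0.9,0],
    [0,0,-0.9,0],
    [0,0,-0.5,0]
  ]
}}

```text
clock: 16.6
eef_pos: [0.5822, -0.1104, 0.1653]
tool_rot: [-0.007, 1.0, -0.0, 0.002]
ft_force: [0.6, -0.2, 0.5]
grip_width: 0.0344
grasp_force: 0.0
```

```bash
python3 - <<'E'
from h import *
from workcell import bot
o=bot.get_obs();delta(o,[.5685,.0465,.0495],90-7.8);print(np.round(o["joint_pos"],2))
E
```

```text
pos [ 0.5822 -0.1104  0.1653] toolx -179.16 clk 16.6 w 0.0344 F [ 0.6 -0.2  0.5]
units now: x 0.570 y 7.855 z 5.792 roll units 0.144 (8.6 deg) after roll: x 1.743 y 7.681
[-0.19  0.47  0.1   1.2  -0.   -0.2 ]
```

>>> {"api": "apply_moves", "payload": {
  "commands": [
    [0,0,0,0.072],
    [0,0,0,0.072],
    [0.22,0.96,0,0],
    [0.22,0.96,0,0],
    [0.22,0.96,0,0]
  ]
}}

```text
clock: 17.02
eef_pos: [0.5756, -0.0511, 0.1624]
tool_rot: [0.069, 0.998, 0.0, -0.0]
ft_force: [-0.6, 0.2, 0.8]
grip_width: 0.0341
grasp_force: 0.0
```

>>> {"api": "apply_moves", "payload": {
  "commands": [
    [0.22,0.96,0,0],
    [0.22,0.96,0,0],
    [0.22,0.96,0,0],
    [0.22,0.96,0,0],
    [0.2,0.96,0,0]
  ]
}}

```text
clock: 17.43
eef_pos: [0.5671, 0.0476, 0.1625]
tool_rot: [0.068, 0.998, -0.0, -0.0]
ft_force: [0.4, -0.1, -0.1]
grip_width: 0.034
grasp_force: 0.0
```

>>> {"api": "apply_moves", "payload": {
  "commands": [
    [0,0,0,0],
    [0,0,0.5,0],
    [0,0,0.5,0],
    [0,0,0,0],
    [0,0,0,0]
  ]
}}

```text
clock: 17.85
eef_pos: [0.5664, 0.0456, 0.1409]
tool_rot: [0.069, 0.998, -0.0, -0.002]
ft_force: [0.6, 0.2, 0.8]
grip_width: 0.0339
grasp_force: 0.0
```

```bash
python3 - <<'E'
from h import *
from workcell import bot
Sd=bot.camera("side");print("p1 now",fit([Sd],[(280,214,330,242)],pack(),[.5685,.046,0,-.134],142,True))
o=bot.get_obs();delta(o,[.5685,.0465,.0495],90-7.8)
E
```

```text
p1 now ([0.5721, 0.0424, 0.0059, -0.1442], np.float64(0.141))
pos [0.567  0.0457 0.1416] toolx 172.12 clk 17.9 w 0.0343 F [0.  1.1 0.1]
units now: x -0.070 y 0.048 z 4.607 roll units -0.001 (-0.1 deg) after roll: x -0.070 y 0.048
```

>>> {"api": "apply_moves", "payload": {
  "commands": [
    [-0.07,0.04,0.6,0],
    [0,0,0.8,0],
    [0,0,0.8,0],
    [0,0,0.8,0],
    [0,0,0.7,0]
  ]
}}

```text
clock: 18.32
eef_pos: [0.5691, 0.0466, 0.0679]
tool_rot: [0.069, 0.998, -0.0, 0.0]
ft_force: [-0.8, -1.1, 0.5]
grip_width: 0.0339
grasp_force: 0.0
```

>>> {"api": "apply_moves", "payload": {
  "commands": [
    [0,0,0.5,0],
    [0,0,0.3,0],
    [0,0,0.1,0],
    [0,0,0,0],
    [0,0,0,0]
  ]
}}

```text
clock: 18.73
eef_pos: [0.5696, 0.0472, 0.0512]
tool_rot: [0.068, 0.998, 0.0, 0.001]
ft_force: [0.2, -0.3, 0.0]
grip_width: 0.0343
grasp_force: 0.0
```

>>> {"api": "apply_moves", "payload": {
  "commands": [
    [0,0,0,0],
    [0,0,0,0],
    [0,0,0,0],
    [0,0,0,0],
    [0,0,0,0]
  ],
  "claw": 1
}}

```text
clock: 19.15
eef_pos: [0.5696, 0.0472, 0.0514]
tool_rot: [0.068, 0.998, -0.0, 0.001]
ft_force: [0.2, -1.0, 4.7]
grip_width: 0.008
grasp_force: 60.2
```

>>> {"api": "apply_moves", "payload": {
  "commands": [
    [0,0,-0.2,0],
    [0,0,-0.5,0],
    [0,0,-0.8,0],
    [0,0,-0.9,0],
    [0,0,-0.9,0]
  ]
}}

```text
clock: 19.57
eef_pos: [0.5682, 0.0474, 0.117]
tool_rot: [0.068, 0.998, -0.0, -0.001]
ft_force: [0.2, -1.0, -0.7]
grip_width: 0.0077
grasp_force: 59.4
```

>>> {"api": "apply_moves", "payload": {
  "commands": [
    [0,0,-0.9,0],
    [0,0,-0.9,0],
    [0,0,-0.7,-0.1],
    [0,0,0,-0.1],
    [0,0,0,-0.088]
  ]
}}

```text
clock: 19.98
eef_pos: [0.5695, 0.0475, 0.1683]
tool_rot: [-0.085, 0.996, 0.0, 0.001]
ft_force: [-0.5, 1.0, -2.3]
grip_width: 0.0079
grasp_force: 59.4
```

```bash
python3 - <<'E'
from h import *
from workcell import bot
o=bot.get_obs();delta(o,[.475,.1836,.0592],99.4)
E
```

```text
pos [0.5695 0.0475 0.1683] toolx -170.23 clk 19.98 w 0.0079 F [-0.5  1.  -2.3]
units now: x 3.501 y 7.508 z 5.457 roll units 0.006 (0.4 deg) after roll: x 3.550 y 7.484
```

>>> {"api": "apply_moves", "payload": {
  "commands": [
    [0.2,0.4,0,0],
    [0.44,0.94,0,0],
    [0.44,0.94,0,0],
    [0.44,0.94,0,0],
    [0.44,0.94,0,0.006]
  ]
}}

```text
clock: 20.4
eef_pos: [0.515, 0.1239, 0.1663]
tool_rot: [-0.078, 0.997, 0.0, -0.001]
ft_force: [-0.5, -0.3, -1.3]
grip_width: 0.0076
grasp_force: 59.4
```

>>> {"api": "apply_moves", "payload": {
  "commands": [
    [0.44,0.94,0,0],
    [0.44,0.94,0,0],
    [0.44,0.94,0,0],
    [0.27,0.53,0,0],
    [0,0,0,0]
  ]
}}

```text
clock: 20.82
eef_pos: [0.4724, 0.1859, 0.1664]
tool_rot: [-0.08, 0.997, 0.0, -0.001]
ft_force: [-0.2, -0.9, -1.4]
grip_width: 0.0082
grasp_force: 59.4
```

>>> {"api": "apply_moves", "payload": {
  "commands": [
    [0,0,0.6,0],
    [0,0,0.8,0],
    [0,0,0.8,0],
    [0,0,0.6,0],
    [0,0,0,0]
  ]
}}

```text
clock: 21.23
eef_pos: [0.4728, 0.1827, 0.1079]
tool_rot: [-0.079, 0.997, -0.001, -0.003]
ft_force: [0.5, -0.3, -2.1]
grip_width: 0.008
grasp_force: 59.4
```

>>> {"api": "apply_moves", "payload": {
  "commands": [
    [0,0,0,0],
    [0,0,0,0],
    [0,0,0,0],
    [0,0,0,0],
    [0,0,0,0]
  ]
}}

```text
clock: 21.65
eef_pos: [0.4751, 0.1842, 0.1113]
tool_rot: [-0.079, 0.997, 0.0, 0.001]
ft_force: [0.7, -0.3, -1.8]
grip_width: 0.0077
grasp_force: 59.4
```

```bash
python3 - <<'E'
from h import *
from workcell import bot
T=bot.camera("top");Sd=bot.camera("side")
o=bot.get_obs();delta(o,[.475,.1836,.0615],99.4)
a=cv2.resize(T["image"][190:290,225:325],(400,400),interpolation=3);b=cv2.resize(Sd["image"][210:310,280:380],(400,400),interpolation=3)
cv2.imwrite("pics/bay.png",np.hstack([a,b]))
E
```

```text
pos [0.4748 0.1841 0.111 ] toolx -170.88 clk 21.75 w 0.0079 F [-0.2  0.2 -1.5]
units now: x -0.005 y -0.027 z 2.475 roll units -0.005 (-0.3 deg) after roll: x -0.005 y -0.027
```

View pics/bay.png

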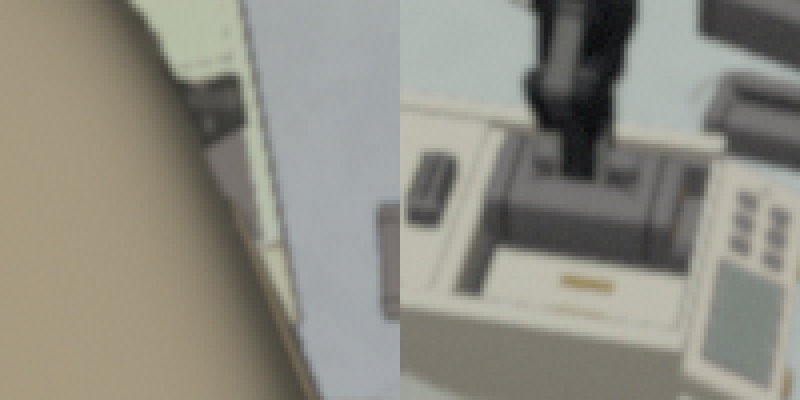

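The pack hangs over the bay, level and aligned with the compartment. I'll lower it gently.

>>> {"api": "apply_moves", "payload": {
  "commands": [
    [0,-0.03,0.4,-0.005],
    [0,0,0.5,0],
    [0,0,0.3,0],
    [0,0,0,0],
    [0,0,0,0]
  ]
}}

```text
clock: 22.17
eef_pos: [0.4738, 0.1831, 0.0854]
tool_rot: [-0.082, 0.997, -0.0, -0.001]
ft_force: [0.1, -0.3, -1.4]
grip_width: 0.0078
grasp_force: 59.4
```

>>> {"api": "apply_moves", "payload": {
  "commands": [
    [0,0,0.2,0],
    [0,0,0.2,0],
    [0,0,0.2,0],
    [0,0,0,0],
    [0,0,0,0]
  ]
}}

```text
clock: 22.58
eef_pos: [0.4744, 0.1834, 0.0742]
tool_rot: [-0.082, 0.997, -0.0, -0.0]
ft_force: [-0.5, 0.4, -2.2]
grip_width: 0.0078
grasp_force: 59.4
```

>>> {"api": "apply_moves", "payload": {
  "commands": [
    [0,0,0.2,0],
    [0,0,0.2,0],
    [0,0,0.1,0],
    [0,0,0,0],
    [0,0,0,0]
  ]
}}

```text
clock: 23.0
eef_pos: [0.4744, 0.1834, 0.0643]
tool_rot: [-0.082, 0.997, -0.0, -0.0]
ft_force: [0.7, 0.3, -1.8]
grip_width: 0.008
grasp_force: 59.4
```

No contact so far. About 3 mm remains to the floor.

>>> {"api": "apply_moves", "payload": {
  "commands": [
    [0,0,0.08,0],
    [0,0,0.06,0],
    [0,0,0.04,0],
    [0,0,0,0],
    [0,0,0,0]
  ]
}}

```text
clock: 23.42
eef_pos: [0.4748, 0.1834, 0.0614]
tool_rot: [-0.082, 0.997, -0.0, 0.0]
ft_force: [-0.6, -1.2, 3.3]
grip_width: 0.0079
grasp_force: 60.0
```

>>> {"api": "apply_moves", "payload": {
  "commands": [
    [0,0,0,0],
    [0,0,0,0],
    [0,0,0,0],
    [0,0,0,0],
    [0,0,-0.3,0]
  ],
  "claw": 0.6
}}

```text
clock: 23.83
eef_pos: [0.4738, 0.1832, 0.066]
tool_rot: [-0.082, 0.997, -0.0, -0.001]
ft_force: [-0.4, -0.4, 0.9]
grip_width: 0.0341
grasp_force: 0.0
```

>>> {"api": "apply_moves", "payload": {
  "commands": [
    [0,0,-0.8,0],
    [0,0,-0.9,0],
    [0,0,-0.9,0],
    [0,0,-0.9,0],
    [0,0,-0.9,0]
  ]
}}

```text
clock: 24.25
eef_pos: [0.4746, 0.1835, 0.1562]
tool_rot: [-0.082, 0.997, 0.0, 0.0]
ft_force: [1.0, -0.1, -0.4]
grip_width: 0.034
grasp_force: 0.0
```

>>> {"api": "apply_moves", "payload": {
  "commands": [
    [0.5,-0.9,-0.9,0],
    [0.5,-0.9,0,0],
    [0.5,-0.9,0,0],
    [0.5,-0.9,0,0],
    [0.5,-0.9,0,0]
  ]
}}

```text
clock: 24.67
eef_pos: [0.4397, 0.0858, 0.1735]
tool_rot: [-0.082, 0.997, 0.0, 0.0]
ft_force: [-0.0, -0.9, -0.3]
grip_width: 0.0344
grasp_force: 0.0
```

>>> {"api": "apply_moves", "payload": {
  "commands": [
    [0.5,-0.9,0,0],
    [0.5,-0.9,0,0],
    [0.5,-0.9,0,0],
    [0.5,-0.9,0,0],
    [0.5,-0.9,0,0]
  ]
}}

```text
clock: 25.08
eef_pos: [0.4051, -0.0113, 0.1734]
tool_rot: [-0.082, 0.997, -0.0, 0.0]
ft_force: [-0.3, -0.3, -0.1]
grip_width: 0.0344
grasp_force: 0.0
```

```bash
python3 - <<'E'
from h import *
from workcell import bot
import pickle
T=bot.camera("top");Sd=bot.camera("side")
p=pickle.load(open("cal2.pkl","rb"))
o=bot.get_obs();delta(o,[.5415,.196,.16],9.5)
a=cv2.resize(T["image"][160:290,215:345],(390,390),interpolation=3);b=cv2.resize(Sd["image"][160:290,260:390],(390,390),interpolation=3)
cv2.imwrite("pics/in.png",np.hstack([a,b]))
g=lambda c:cv2.cvtColor(c["image"][225:290,300:365],cv2.COLOR_BGR2GRAY).astype(np.float32)
print("shift side vs old pack",cv2.phaseCorrelate(g(p["side"]),g(Sd)), np.abs(g(p["side"])-g(Sd)).mean())
E
```

```text
pos [ 0.4044 -0.0123  0.1733] toolx -170.78 clk 25.18 w 0.0341 F [-0.2  0.  -0.3]
units now: x -8.434 y 9.180 z 0.665 roll units 1.495 (89.7 deg) after roll: x 9.139 y 8.479
shift side vs old pack ((0.04011615832353499, 0.027590619262717553), 0.8002300176907469) 8.106746
```

View pics/in.png

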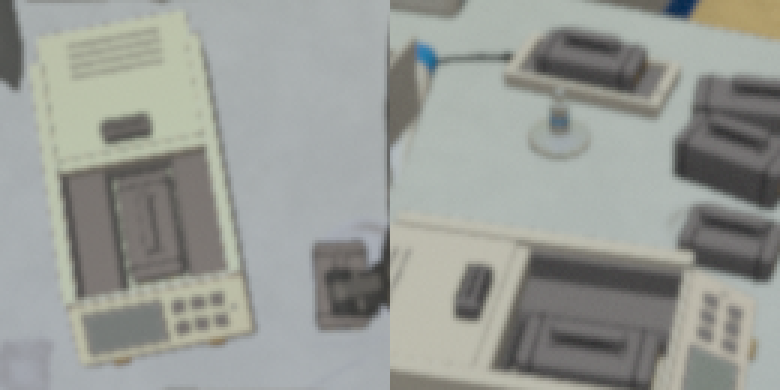

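Pack_1 sits where the old one did (side-view shift 0.04 px), and the spent pack lies in the trough. Next I'll shut the cover.

>>> {"api": "apply_moves", "payload": {
  "commands": [
    [0,0,0,0.115],
    [0,0,0,0.115],
    [0,0,0,0.115],
    [0,0,0,0.115],
    [0,0,0,0.115]
  ],
  "claw": 0.55
}}

```text
clock: 25.6
eef_pos: [0.4059, -0.0099, 0.1733]
tool_rot: [0.22, 0.976, 0.0, 0.0]
ft_force: [-0.4, -0.6, -0.2]
grip_width: 0.0383
grasp_force: 0.0
```

>>> {"api": "apply_moves", "payload": {
  "commands": [
    [0,0,0,0.115],
    [0,0,0,0.115],
    [0,0,0,0.115],
    [0,0,0,0.115],
    [0,0,0,0.115]
  ]
}}

```text
clock: 26.02
eef_pos: [0.4059, -0.0098, 0.1733]
tool_rot: [0.499, 0.867, 0.0, 0.0]
ft_force: [0.7, 0.1, -0.4]
grip_width: 0.0389
grasp_force: 0.0
```

>>> {"api": "apply_moves", "payload": {
  "commands": [
    [0,0,0,0.115],
    [0,0,0,0.115],
    [0,0,0,0.115],
    [0.91,0.85,0,0],
    [0.91,0.85,0,0]
  ]
}}

```text
clock: 26.43
eef_pos: [0.4331, 0.0317, 0.1734]
tool_rot: [0.646, 0.764, 0.0, 0.0]
ft_force: [0.8, 0.6, 0.0]
grip_width: 0.0385
grasp_force: 0.0
```

>>> {"api": "apply_moves", "payload": {
  "commands": [
    [0.91,0.85,0,0],
    [0.91,0.85,0,0],
    [0.91,0.85,0,0],
    [0.91,0.85,0,0],
    [0.91,0.85,0,0]
  ]
}}

```text
clock: 26.85
eef_pos: [0.5019, 0.1372, 0.1732]
tool_rot: [0.644, 0.765, 0.0, 0.0]
ft_force: [0.5, -0.7, 0.3]
grip_width: 0.0384
grasp_force: 0.0
```

>>> {"api": "apply_moves", "payload": {
  "commands": [
    [0.91,0.85,0,0],
    [0.91,0.85,0,0],
    [0.91,0.83,0,0],
    [0,0,0,0],
    [0,0,0,0]
  ]
}}

```text
clock: 27.27
eef_pos: [0.5421, 0.1992, 0.1725]
tool_rot: [0.644, 0.765, -0.0, -0.0]
ft_force: [-0.1, 0.8, -0.4]
grip_width: 0.0382
grasp_force: 0.0
```

```bash
python3 - <<'E'
from h import *
from workcell import bot
o=bot.get_obs();delta(o,[.541,.196,.0868],9.5)
E
```

```text
pos [0.5421 0.1992 0.1725] toolx 99.86 clk 27.27 w 0.0382 F [-0.1  0.8 -0.4]
units now: x -0.150 y -0.080 z 4.286 roll units 0.006 (0.4 deg) after roll: x -0.150 y -0.079
```

>>> {"api": "apply_moves", "payload": {
  "commands": [
    [-0.15,-0.08,0.8,0.006],
    [0,0,0.9,0],
    [0,0,0.9,0],
    [0,0,0.8,0],
    [0,0,0.5,0]
  ]
}}

```text
clock: 27.68
eef_pos: [0.5391, 0.1932, 0.0933]
tool_rot: [0.647, 0.762, -0.001, -0.001]
ft_force: [0.5, -0.4, 1.0]
grip_width: 0.0382
grasp_force: 0.0
```

>>> {"api": "apply_moves", "payload": {
  "commands": [
    [0,0,0.3,0],
    [0,0,0.09,0],
    [0,0,0,0],
    [0,0,0,0],
    [0,0,0,0]
  ]
}}

```text
clock: 28.1
eef_pos: [0.5416, 0.1945, 0.0882]
tool_rot: [0.647, 0.762, 0.001, 0.001]
ft_force: [0.5, -0.6, -0.2]
grip_width: 0.0386
grasp_force: 0.0
```

>>> {"api": "apply_moves", "payload": {
  "commands": [
    [0,0,0,0],
    [0,0,0,0],
    [0,0,0,0],
    [0,0,0,0],
    [0,0,0,0]
  ],
  "claw": 1
}}

```text
clock: 28.52
eef_pos: [0.5402, 0.1943, 0.0881]
tool_rot: [0.647, 0.762, -0.0, -0.0]
ft_force: [-4.7, 0.0, 5.1]
grip_width: 0.0136
grasp_force: 58.7
```

>>> {"api": "apply_moves", "payload": {
  "commands": [
    [0,-0.3,0,0],
    [0,-0.5,0,0],
    [0,-0.5,0,0],
    [0,-0.5,0,0],
    [0,-0.5,0,0]
  ]
}}

```text
clock: 28.93
eef_pos: [0.4964, 0.1871, 0.0881]
tool_rot: [0.647, 0.762, 0.002, 0.001]
ft_force: [2.5, 0.3, 1.2]
grip_width: 0.0132
grasp_force: 58.9
```

>>> {"api": "apply_moves", "payload": {
  "commands": [
    [0,-0.5,0,0],
    [0,-0.5,0,0],
    [0,-0.5,0,0],
    [0,-0.5,0,0],
    [0,-0.4,0,0]
  ]
}}

```text
clock: 29.35
eef_pos: [0.4486, 0.1793, 0.0881]
tool_rot: [0.647, 0.762, 0.001, 0.001]
ft_force: [2.2, -0.1, 2.8]
grip_width: 0.0134
grasp_force: 59.0
```

>>> {"api": "apply_moves", "payload": {
  "commands": [
    [0,-0.1,0,0],
    [0,0,0,0],
    [0,0,0,0],
    [0,0,0,0],
    [0,0,0,0]
  ]
}}

```text
clock: 29.77
eef_pos: [0.4463, 0.1789, 0.088]
tool_rot: [0.647, 0.762, 0.0, 0.0]
ft_force: [-2.5, 0.4, 8.7]
grip_width: 0.0135
grasp_force: 59.7
```

>>> {"api": "apply_moves", "payload": {
  "commands": [
    [0,-0.1,0,0],
    [0,-0.1,0,0],
    [0,0,0,0],
    [0,0,0,0],
    [0,0,0,0]
  ]
}}

```text
clock: 30.18
eef_pos: [0.4432, 0.1784, 0.088]
tool_rot: [0.647, 0.762, 0.001, 0.001]
ft_force: [0.6, 0.3, 6.3]
grip_width: 0.0138
grasp_force: 59.5
```

>>> {"api": "apply_moves", "payload": {
  "commands": [
    [0,-0.1,0,0],
    [0,-0.1,0,0],
    [0,0,0,0],
    [0,0,0,0],
    [0,0,0,0]
  ]
}}

```text
clock: 30.6
eef_pos: [0.4392, 0.1778, 0.088]
tool_rot: [0.647, 0.762, 0.001, 0.001]
ft_force: [0.0, 0.3, 5.7]
grip_width: 0.0137
grasp_force: 59.5
```

Still sliding freely past where it started, so it began ajar. I'll keep going to the stop.

>>> {"api": "apply_moves", "payload": {
  "commands": [
    [0,-0.1,0,0],
    [0,-0.1,0,0],
    [0,0,0,0],
    [0,0,0,0],
    [0,0,0,0]
  ]
}}

```text
clock: 31.02
eef_pos: [0.4363, 0.1773, 0.088]
tool_rot: [0.647, 0.762, 0.002, 0.001]
ft_force: [5.4, 0.4, 4.4]
grip_width: 0.0132
grasp_force: 59.4
```

>>> {"api": "apply_moves", "payload": {
  "commands": [
    [0,-0.1,0,0],
    [0,0,0,0],
    [0,0,0,0],
    [0,0,0,0],
    [0,0,0,0]
  ]
}}

```text
clock: 31.43
eef_pos: [0.4361, 0.1773, 0.0881]
tool_rot: [0.647, 0.762, 0.003, 0.002]
ft_force: [10.0, 2.3, -0.7]
grip_width: 0.0136
grasp_force: 59.1
```

The cover has hit its stop: the position holds at 0.436 and the force is up to 10 N. I'll release and retreat.

>>> {"api": "apply_moves", "payload": {
  "commands": [
    [0,0,0,0],
    [0,0,0,0],
    [0,0,0,0],
    [0,0,-0.4,0],
    [0,0,-0.8,0]
  ],
  "claw": 0.55
}}

```text
clock: 31.85
eef_pos: [0.4295, 0.1754, 0.1094]
tool_rot: [0.647, 0.762, -0.003, -0.002]
ft_force: [0.3, -0.3, 0.1]
grip_width: 0.0383
grasp_force: 0.0
```

>>> {"api": "apply_moves", "payload": {
  "commands": [
    [0,0,-0.9,0],
    [0,0,-0.9,0],
    [0,0,-0.9,0],
    [-0.9,-0.2,-0.9,0],
    [-0.9,-0.2,-0.5,0]
  ]
}}

```text
clock: 32.27
eef_pos: [0.4302, 0.1399, 0.1952]
tool_rot: [0.646, 0.763, 0.001, 0.0]
ft_force: [0.3, -0.2, 0.4]
grip_width: 0.0382
grasp_force: 0.0
```

>>> {"api": "apply_moves", "payload": {
  "commands": [
    [-0.9,-0.3,0,0],
    [-0.9,-0.3,0,0],
    [-0.9,-0.3,0,0],
    [-0.9,-0.3,0,0],
    [-0.9,-0.3,0,0]
  ]
}}

```text
clock: 32.68
eef_pos: [0.4141, 0.0451, 0.1932]
tool_rot: [0.647, 0.763, -0.0, -0.001]
ft_force: [-0.0, 0.0, -0.8]
grip_width: 0.0388
grasp_force: 0.0
```

>>> {"api": "apply_moves", "payload": {
  "commands": [
    [-0.9,-0.3,0,0],
    [-0.9,-0.3,0,0],
    [-0.9,-0.3,0,0],
    [-0.9,-0.3,0,0],
    [-0.9,-0.3,0,0]
  ]
}}

```text
clock: 33.1
eef_pos: [0.3991, -0.0484, 0.1932]
tool_rot: [0.647, 0.763, -0.0, -0.001]
ft_force: [0.0, 0.5, 0.1]
grip_width: 0.0389
grasp_force: 0.0
```

>>> {"api": "apply_moves", "payload": {
  "commands": [
    [-0.9,-0.3,0,0],
    [-0.9,-0.3,0,0],
    [-0.9,-0.3,0,0],
    [-0.9,-0.3,0,0],
    [0,0,0,0]
  ]
}}

```text
clock: 33.52
eef_pos: [0.3872, -0.1246, 0.1932]
tool_rot: [0.648, 0.761, -0.001, -0.0]
ft_force: [1.1, 0.0, -0.7]
grip_width: 0.0385
grasp_force: 0.0
```

```bash
python3 - <<'E'
from h import *
from workcell import bot
T=bot.camera("top");Sd=bot.camera("side");o=bot.get_obs();delta(o,o["eef_pos"])
print("old",fit([Sd],[(300,160,352,191)],pack(),[.58,-.110,.008,.012],142,True))
cv2.imwrite("pics/end.png",np.hstack([cv2.resize(T["image"][150:290,225:425],(400,280),interpolation=3)[:280],cv2.resize(Sd["image"][160:300,240:440],(400,280),interpolation=3)]))
E
```

```text
pos [ 0.3876 -0.1227  0.1931] toolx 99.26 clk 33.62 w 0.0385 F [-0.1  0.2 -0.1]
units now: x 0.000 y 0.000 z -0.000 
old ([0.5807, -0.1062, 0.0128, 0.0217], np.float64(0.296))
```

View pics/end.png

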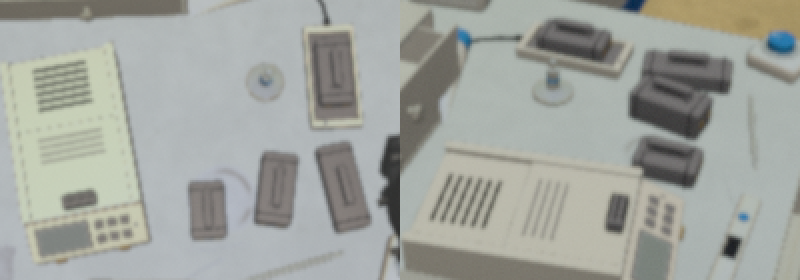

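The cover is fully shut. The spent pack is centred in the trough, with a gap of about 13 mm at its near end as expected. The other spares and the electrode haven't moved, and the arm is clear. I'll hand in.

```bash
python3 -c "
from workcell import bot
print(bot.job_done())"
```

```text
the job is handed in; nothing more can be done
None
```

The job is handed in at about 34 s of the 72 s allowed: the matching spare is in the console's bay with the cover shut to its stop, the spent pack lies in the charger's trough, and nothing else was moved; the hand-in call gave no verdict, so this rests on the last images and force readings.

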